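Hold the mirror lid of the inspection box at its index

TASK

I want to look at the torch heads in the inspection box through the mirror under its lid. With the lid still shut, put the nose of the lifting pin through the lid's lifting eye, then raise the lid on the pin until the lid's pointer stands level with the index clip on the quadrant scale, and hold it there: finish still holding the pin, with the lid hanging on it. Do not touch the lid itself with the gripper or let it drop, leave the index clip as it is set, and do not knock the other things on the bench about.

Things in the scene. Friction and masses are not known exactly. Their poses are not given: they have to be found in the camera images.
- inspection_box: Grey metal box fixed on the bench, 170 (x) x 200 (y) x 78 mm high, mirror lid hinged along its back edge. Origin: centre of the underside; x to the back (away from the vent slots and lifting tab), y to its left side, z up. A quadrant scale, a 3 mm steel arc 130 to 150 mm about the hinge line, stands at y = 108 to 111 mm and rises to 222 mm over the bench.
- mirror_lid (a joint): Lid angle in rad: 0 = shut, grows as the front edge rises, up to 1.6. It weighs 0.4 to 0.65 kg and falls shut if let go. 172 x 204 mm, its top 90 mm over the bench when shut; a 36 mm wide, 5 mm thick steel tab stands out 66 mm in front of its front edge and carries the lifting eye.
- lift_eye (a point): Centre of the hole of the steel eye bolt on the lid's tab; moves and turns with the lid. Hole 20 mm across, in a ring of 8 mm round bar; it runs along this frame's y (the box's y, parallel to the hinge). Lid shut: 115 mm over the bench, 128 mm in front of the box's origin, in its middle plane. It is 26 mm above the tab, 213 mm in front of the hinge line and 35 mm above it.
- lid_hinge (a point): Middle of the lid's hinge line: in the box's frame 85 mm behind the origin, 80 mm above the bench. The hinge line runs along the box's y.
- lid_pointer (a point): Tip of the pointer on the lid's left edge, 145 mm from the hinge line, moving with the lid; its frame is the lid's (x to the hinge, y along the hinge).
- index_clip (a joint): Setting of the index clip, as a lid angle in rad (0.50 to 0.85, different each time): the lid is at the mark when joint mirror_lid has this value. The clip stays where it is set.
- index_mark (a point): Middle of the inner edge of the index clip: a dark block 18 mm wide along the arc, 24 mm radially, with a fine white centre line and a round thumb screw, astride the quadrant's outer rim, 145 mm from the hinge line. The pointer's tip is here when the lid is at the mark, and its frame then equals the lid's.
- lifting_pin: Lifting pin lying on the bench: straight black grip of square section 22 x 22 mm, 96 mm long, and a straight round steel nose, 10 mm thick, 79 mm long, with a tapered tip. 0.11 to 0.18 kg, balances about 20 mm ahead of the grip's middle. Origin: underside of the grip, mid-length; x along the pin to the nose (tip at 131 mm), z up; its axis is 11 mm above the origin.
- pin_tip (a point): Tip of the pin's nose, on its axis.
- pin_root (a point): Where the nose leaves the grip's steel collar, on the axis, 79 mm behind the tip.
- glue_bottle: Red glue bottle, 118 mm high, a bystander to be left alone; origin under its middle.
- torch_head: Black torch head, 41 mm across and 50 mm high, a bystander; origin under its middle.
- stem_flange: White flanged stem, 48 mm across and 41 mm high, a bystander; origin under its middle.
- o_ring: Black O-ring, 34 mm across and 8 mm high, a bystander; origin under its middle.

How it is judged:
By the outcome, as a careful person would: the job done as asked, in the order asked, and still so for the second after the job is handed in, while the arm keeps its last pose, push and grip.
It also fails if it takes over 54 s, if anything falls off the work surface, if the arm or the gripper's body presses on something with over 40 N, if the wrist force passes 120 N, or if a joint passes its speed limit or range.

ROBOT

A 6-joint arm with a two-finger parallel gripper is mounted at the origin on a cart in front of the work surface, level with it; the furniture and walls round the work are solid. World frame = base frame: x ahead of the robot, y to its left, z up, the work surface at z = 0. Lengths are in m, angles in rad, forces in N, time in s.
With the tool pointing down it reaches from about 0.275 to 0.85 m from the base axis. Payload 19 kg.
Tool frame: the origin (TCP) lies midway between the tips of the shut fingers; the grasp point (between the pads) lies 19 mm behind it; z points along the fingers, y is the line along which they close (so a half turn about z gives the same grasp; the last joint's range is limited). The gripper opens to 85 mm and grips with 20 to 120 N. Pads are 22 mm wide; open, the fingers measure 114 mm over their backs; the gripper's body (76 mm by 85 mm) begins 54 mm behind the grasp point. The pads swing forward as they close: fully open they stand 13 mm farther back than shut.
Start: joints at [-1.391, 0.15, 1.437, -0, 1.554, -0.134], TCP at [0.177, -0.547, 0.231] pointing down, gripper open.
Joint ranges: [-2.8, 2.8], [-0.68, 2.1], [0.12, 2.68], [-1.39, 4.53], [0.16, 2.79], [-2.81, 2.81]. Speed limits (rad/s): [1.89, 1.89, 2.22, 3.01, 3.01, 3.01].

INTERFACE

Orientations are given as a 3x3 rotation matrix whose columns are the frame's x, y, z axes.
In Python, from rig import ctrl gives the robot as it stands.
- The arm moves only by the tool move_arm, never from a script. Its argument "commands" is a list of rows, each an object with "dp": the shift along the tool's x, y, z each as a share of 40 cm, from -1 to 1, a list of three; "twist": the turn, a rotation vector about the tool's x, y, z each as a share of 45 degrees, from -1 to 1, a list of three; "grip": the gripper command: -1 is shut, 1 is fully open, values between are in proportion. In form: [{"dp": [tx, ty, tz], "twist": [rx, ry, rz], "grip": grip}, ...]. A call has 1 to 12 rows; each row is the pose to reach, as a shift and turn from the pose commanded when the call began, along the tool's axes at that moment; what a row does not reach only later rows make up. A row lasts 1/12 s, in which the tool goes at most 41.7 mm and 7.16 degrees, less where a joint would pass 70% of its speed; a pose out of reach is approached as far as the arm can. A call with a number of a shift or a turn outside -1 to 1 is refused whole. A call with a gripper value outside its range is refused whole. The fingers move at their own pace and stop on an object; "grip_force" is the grip in N (left out, the last holds). Time passes only in rows, so rows that repeat a pose let the fingers close. It gives the time, the measured TCP pose, the force, the opening and the grip force at its end, in the units of the state.
- ctrl.read_state(): the state, without advancing time (a new reading comes with each control period).
- ctrl.read_camera(name): name is "side" or "top" or "wrist"; returns the picture (420x560x3 uint8, red, green, blue); there is no depth.
- ctrl.camera_info(name): a dict with "mtx" (3x3 intrinsics, pixels), "R" (3x3) and "t" (3): a world point X has camera coordinates R X + t; the wrist camera has in their place "tool_from_camera" (4x4, takes a point from camera to tool coordinates, whose origin is the TCP and whose axes are the flange's). Camera axes: x right, y down, z forward; pixel columns grow to the right and rows downward; lengths in m; the calibration is good to about 2 mm. A picture is of the moment at which its call begins: read the wrist's pose just before it. camera_info takes no time and is no camera call.
- ctrl.job_done(): hands the job in; it is judged then, once.
The state is a dict: "clock": time; "joint_positions": joint angles; "joint_vel": joint speeds; "joint_efforts": joint torques, N m; "position": TCP position; "orientation": TCP orientation; "ft_force": force on the tool from outside, world axes, zero at the start; "ft_torque": the same for the moment, N m; "gripper_width": finger opening in m; "gripper_force": force on a finger pad.
Only numpy, scipy, OpenCV 4.12 (cv2) and the standard library are available. Lean on these libraries where they do the work, as an engineer would, in place of code of your own. Each camera call takes 0.05 s, during which the arm holds its last target. There are 200 camera calls.

## Working session

There is one attempt and no reset: what is moved stays moved. The work goes in short steps, Python scripts to look and compute and a tool call to move; the robot and the scene stay as the last step left them, time stands still between calls to the robot, and variables do not carry over. Pictures are saved under pics/ and viewed, at most 10 in all, crops included, and the job is handed in when it is done.

Besides the shell and the picture viewer there is one more tool, called by a JSON object that holds its "api" and its "payload", one argument or row to a line. move_arm: Moves the arm, as the interface text tells. Its arguments: {"type":"object","properties":{"commands":{"type":"array","items":{"type":"object","properties":{"dp":{"type":"array","items":{"type":"number"}},"twist":{"type":"array","items":{"type":"number"}},"grip":{"type":"number"}}}},"grip_force":{"type":"number"}},"required":["commands"]}

```bash
mkdir -p pics
python3 - <<'E'
from rig import ctrl
import cv2,numpy as np
for n in ["side","top"]:
    im=ctrl.read_camera(n); cv2.imwrite(f"pics/{n}0.png",im[:,:,::-1])
    i=ctrl.camera_info(n); print(n,np.round(i["mtx"],1).tolist(),np.round(i["R"],3).tolist(),np.round(i["t"],3).tolist())
print(ctrl.camera_info("wrist")); print(ctrl.read_state())
E
```

```text
side [[519.6, 0.0, 278.5], [0.0, 519.6, 211.0], [0.0, 0.0, 1.0]] [[0.997, -0.078, -0.023], [-0.061, -0.528, -0.847], [0.054, 0.846, -0.531]] [-0.569, 0.107, 1.252]
top [[385.9, 0.0, 279.9], [0.0, 385.9, 208.0], [0.0, 0.0, 1.0]] [[-0.004, -1.0, 0.011], [-0.981, 0.002, -0.192], [0.192, -0.011, -0.981]] [-0.036, 0.565, 1.058]
{'mtx': array([[305.36389484,   0.        , 286.591843  ],
       [  0.        , 305.36389484, 205.242247  ],
       [  0.        ,   0.        ,   1.        ]]), 'tool_from_camera': array([[ 1.57079723e-04, -9.60180125e-01, -2.79381645e-01,
         7.01688054e-02],
       [ 9.99999968e-01,  2.06396491e-04, -1.47103762e-04,
        -2.61851500e-04],
       [ 1.98909500e-04, -2.79381613e-01,  9.60180126e-01,
        -1.42524012e-01],
       [ 0.00000000e+00,  0.00000000e+00,  0.00000000e+00,
         1.00000000e+00]])}
{'clock': 0.1, 'joint_positions': array([-1.39099429e+00,  1.50894192e-01,  1.43794667e+00,  2.71965788e-05,
        1.55377256e+00, -1.34007764e-01]), 'joint_vel': array([ 6.72394723e-04,  4.08512339e-05, -1.04739582e-03, -1.77512784e-03,
        9.30146054e-04, -7.60384618e-04]), 'joint_efforts': array([ 8.71043285e-04, -7.14383268e+01, -5.71797502e+01, -2.38409893e-04,
        7.09773274e-03, -3.50099742e-05]), 'position': array([ 0.17744096, -0.54671507,  0.23076974]), 'orientation': array([[ 9.51164608e-01,  3.08684085e-01, -1.55794474e-04],
       [ 3.08684082e-01, -9.51164086e-01,  1.00917472e-03],
       [ 1.63330067e-04, -1.00798255e-03, -9.99999479e-01]]), 'ft_force': array([ 0.08027457,  0.41743568, -0.02164514]), 'ft_torque': array([-0.00990402, -0.02364693, -0.03406452]), 'gripper_force': 0.0, 'gripper_width': 0.08511667697793081}
```

View pics/side0.png

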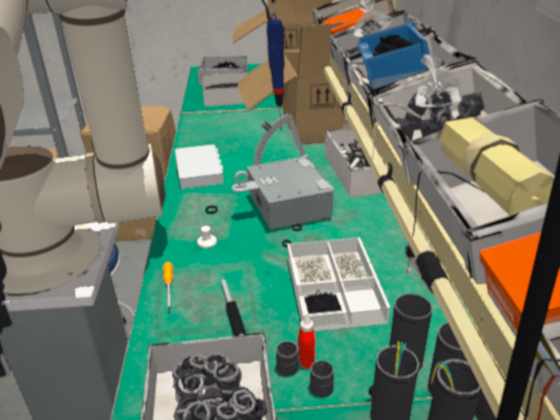

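View pics/top0.png

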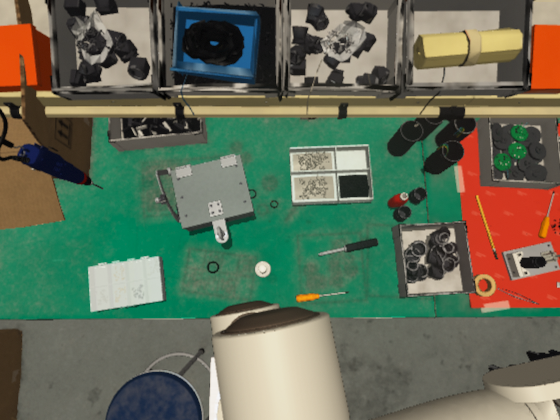

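```bash
cat > h.py <<'E'
import numpy as np,cv2
from rig import ctrl
def cam(n,st=None):
    i=ctrl.camera_info(n);K=i["mtx"]
    if n=="wrist":
        st=st or ctrl.read_state();T=i["tool_from_camera"];Rt=np.array(st["orientation"])
        return K,Rt@T[:3,:3],Rt@T[:3,3]+np.array(st["position"])
    R=np.array(i["R"]);return K,R.T,-R.T@np.array(i["t"])
def ray(c,p):
    K,R,o=c;d=R@np.linalg.solve(K,[p[0],p[1],1.]);return o,d/np.linalg.norm(d)
def onplane(c,p,n,q):   # plane through q with normal n
    o,d=ray(c,p);n=np.array(n,float);return o+d*(n@(np.array(q)-o))/(n@d)
def onz(c,p,z): return onplane(c,p,[0,0,1],[0,0,z])
def proj(c,X):
    K,R,o=c;x=K@(R.T@(np.array(X)-o));return x[:2]/x[2]
E
python3 - <<'E'
from h import *
t=cv2.imread("pics/top0.png");s=cv2.imread("pics/side0.png");c=cam("top")
hsv=cv2.cvtColor(t,cv2.COLOR_BGR2HSV)
ng=((hsv[:,:,1]<90)|(hsv[:,:,2]<60)).astype(np.uint8)
m=np.zeros_like(ng);m[232:262,314:384]=ng[232:262,314:384]
cn=max(cv2.findContours(m,0,2)[0],key=cv2.contourArea);print("pin",cv2.minAreaRect(cn),cn[:,0].min(0),cn[:,0].max(0))
vx,vy,x0,y0=cv2.fitLine(cn,2,0,.01,.01).ravel()
pr=(cn[:,0]-[x0,y0])@[vx,vy]
for k in(pr.min(),pr.max()): print("pin end",onz(c,(x0+k*vx,y0+k*vy),.011))
A=cv2.resize(t[140:260,150:270],(400,400),interpolation=2)
B=cv2.resize(t[225:265,310:390],(400,200),interpolation=2)
D=cv2.resize(s[105:225,225:345],(400,400),interpolation=2)
M=cv2.resize(m[225:265,310:390]*255,(400,200),interpolation=0)
cv2.imwrite("pics/c1.png",np.vstack([np.hstack([A,D]),np.hstack([B,cv2.merge([M]*3)])]))
E
```

```text
pin ((347.5838317871094, 250.3504638671875), (21.373109817504883, 59.356685638427734), 88.31531524658203) [318 239] [377 261]
pin end [ 0.42820451 -0.15171345  0.011     ]
pin end [ 0.47342582 -0.32547299  0.011     ]
```

View pics/c1.png

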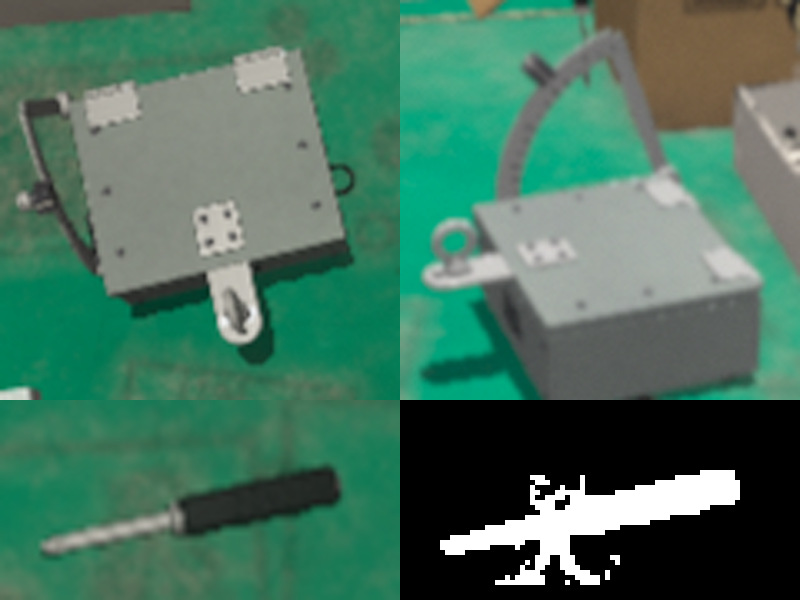

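Run:
```python
from h import *
c=cam("top");s=cam("side");q=lambda x,y:(150+x/3.3333-.35,140+y/3.3333-.35)
C=[onz(c,q(*p),.09) for p in[(72,97),(298,50),(345,238),(108,292)]]
for p in C:print(p)
print("sizes",[np.linalg.norm(C[i]-C[i-1]) for i in range(4)])
ctr=np.mean(C,0);xa=(C[0]+C[1]-C[2]-C[3]);xa/=np.linalg.norm(xa);ya=C[0]+C[3]-C[1]-C[2];ya/=np.linalg.norm(ya)
print(ctr,"yaw",np.arctan2(xa[1],xa[0]),np.arctan2(-ya[0],ya[1]))
# eye: side ray x top ray
(o1,d1),(o2,d2)=ray(s,(241.2,177.6)),ray(c,q(236,312))
ab=np.linalg.lstsq(np.c_[d1,-d2],o2-o1,rcond=None)[0];print("eye",o1+ab[0]*d1,o2+ab[1]*d2, "side@.115",onz(s,(241.2,177.6),.115))
(o1,d1),(o2,d2)=ray(s,(266,125)),ray(c,q(37,195))
ab=np.linalg.lstsq(np.c_[d1,-d2],o2-o1,rcond=None)[0];print("clip",o1+ab[0]*d1,o2+ab[1]*d2)
P=[onz(c,p,.011) for p in[(318.2,254.2),(346.2,248),(377.4,241.6)]]
print("pin",P,np.linalg.norm(P[0]-P[1]),np.linalg.norm(P[0]-P[2]))
```

```text
[0.67234342 0.27032735 0.09      ]
[0.71421694 0.07879851 0.09      ]
[0.54976445 0.03689884 0.09      ]
[0.50470905 0.23229195 0.09      ]
sizes [np.float64(0.17189524028593303), np.float64(0.19605277030127316), np.float64(0.16970622429005897), np.float64(0.20052046529161857)]
[0.61025846 0.15457916 0.09      ] yaw 0.23621179717442875 0.22099827353161447
eye [0.48766632 0.12299412 0.11477333] [0.4846711  0.12271924 0.11434845] side@.115 [0.48767292 0.12257184 0.115     ]
clip [0.56182507 0.26311823 0.19553545] [0.56336685 0.26320696 0.19590542]
pin [array([ 0.43541345, -0.15037608,  0.011     ]), array([ 0.4533356 , -0.23335447,  0.011     ]), array([ 0.47196338, -0.32649774,  0.011     ])] 0.08489179430887395 0.1798742219383357
```

{"api": "move_arm", "payload": {
  "commands": [
    {"dp": [0.89, -0.455, 0.2], "twist": [0, 0, -1], "grip": 1},
    {"dp": [0.89, -0.455, 0.2], "twist": [0, 0, -1], "grip": 1},
    {"dp": [0.89, -0.455, 0.2], "twist": [0, 0, -1], "grip": 1},
    {"dp": [0.89, -0.455, 0.2], "twist": [0, 0, -1], "grip": 1},
    {"dp": [0.89, -0.455, 0.2], "twist": [0, 0, -1], "grip": 1},
    {"dp": [0.89, -0.455, 0.2], "twist": [0, 0, -1], "grip": 1},
    {"dp": [0.89, -0.455, 0.2], "twist": [0, 0, -1], "grip": 1},
    {"dp": [0.89, -0.455, 0.2], "twist": [0, 0, -1], "grip": 1},
    {"dp": [0.89, -0.455, 0.2], "twist": [0, 0, -1], "grip": 1},
    {"dp": [0.89, -0.455, 0.2], "twist": [0, 0, -1], "grip": 1},
    {"dp": [0.89, -0.455, 0.2], "twist": [0, 0, -1], "grip": 1}
  ]
}}

```text
clock: 1.02
position: [0.4624, -0.2596, 0.1497]
orientation: [[0.451, 0.893, -0.001], [0.893, -0.451, 0.002], [0.002, -0.002, -1.0]]
ft_force: [-0.5, 0.1, -1.1]
gripper_width: 0.0856
gripper_force: 0.0
```

{"api": "move_arm", "payload": {
  "commands": [
    {"dp": [0, 0, 0], "twist": [0, 0, -0.86], "grip": 0.3},
    {"dp": [0, 0, 0], "twist": [0, 0, -0.86], "grip": 0.3},
    {"dp": [0, 0, 0], "twist": [0, 0, -0.86], "grip": 0.3},
    {"dp": [0, 0, 0], "twist": [0, 0, -0.86], "grip": 0.3},
    {"dp": [0, 0, 0], "twist": [0, 0, -0.86], "grip": 0.3},
    {"dp": [0, 0, 0], "twist": [0, 0, -0.86], "grip": 0.3},
    {"dp": [0, 0, 0], "twist": [0, 0, -0.86], "grip": 0.3}
  ]
}}

```text
clock: 1.6
position: [0.4597, -0.264, 0.1511]
orientation: [[-0.205, 0.979, -0.0], [0.979, 0.205, 0.0], [0.0, -0.0, -1.0]]
ft_force: [0.0, 0.1, -0.2]
gripper_width: 0.0553
gripper_force: 0.0
```

Run:
```python
from h import *
st=ctrl.read_state();c=cam("wrist",st);im=ctrl.read_camera("wrist")[:,:,::-1].copy()
print(st["position"],st["orientation"].round(4).tolist(),st["gripper_width"],st["clock"])
for X in[(.4354,-.1504,.011),(.4621,-.2786,.022)]: 
    p=proj(c,X);print(p);cv2.circle(im,tuple(int(v) for v in p),3,(0,0,255),1)
cv2.imwrite("pics/w1.png",im)
```

```text
[ 0.45966068 -0.26399155  0.15110283] [[-0.205, 0.9788, -0.0004], [0.9788, 0.205, 0.0004], [0.0004, -0.0003, -1.0]] 0.055260060078159805 1.6
[287.09893819  61.25599351]
[286.86151355 212.48554253]
```

View pics/w1.png

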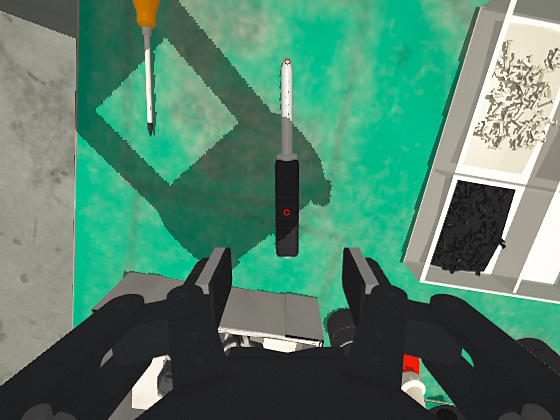

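{"api": "move_arm", "payload": {
  "commands": [
    {"dp": [0, 0, 0.1], "twist": [0, 0, 0], "grip": 0.1},
    {"dp": [0, 0, 0.2], "twist": [0, 0, 0], "grip": 0.1},
    {"dp": [0, 0, 0.28], "twist": [0, 0, 0], "grip": 0.1},
    {"dp": [0, 0, 0.33], "twist": [0, 0, 0], "grip": 0.1},
    {"dp": [0, 0, 0.355], "twist": [0, 0, 0], "grip": 0.1},
    {"dp": [0, 0, 0.37], "twist": [0, 0, 0], "grip": 0.1},
    {"dp": [0, 0, 0.37], "twist": [0, 0, 0], "grip": 0.0}
  ],
  "grip_force": 40
}}

```text
clock: 2.23
position: [0.4598, -0.2639, 0.003]
orientation: [[-0.201, 0.98, -0.001], [0.98, 0.201, 0.001], [0.001, -0.0, -1.0]]
ft_force: [-1.2, -0.3, -0.7]
gripper_width: 0.043
gripper_force: 0.0
```

{"api": "move_arm", "payload": {
  "commands": [
    {"dp": [0, 0, 0], "twist": [0, 0, 0], "grip": -0.2},
    {"dp": [0, 0, 0], "twist": [0, 0, 0], "grip": -0.4},
    {"dp": [0, 0, 0], "twist": [0, 0, 0], "grip": -1},
    {"dp": [0, 0, 0], "twist": [0, 0, 0], "grip": -1},
    {"dp": [0, 0, 0], "twist": [0, 0, 0], "grip": -1},
    {"dp": [0, 0, 0], "twist": [0, 0, 0], "grip": -1}
  ],
  "grip_force": 60
}}

```text
clock: 2.73
position: [0.4606, -0.2644, 0.0049]
orientation: [[-0.202, 0.979, 0.002], [0.979, 0.202, -0.002], [-0.002, 0.002, -1.0]]
ft_force: [-0.8, 0.7, 6.7]
gripper_width: 0.0205
gripper_force: 59.6
```

{"api": "move_arm", "payload": {
  "commands": [
    {"dp": [0, 0, 0], "twist": [0, 0, 0], "grip": -1},
    {"dp": [0, 0, 0], "twist": [0, 0, 0], "grip": -1},
    {"dp": [0, 0, -0.03], "twist": [0, 0, 0], "grip": -1},
    {"dp": [0, 0, -0.09], "twist": [0, 0, 0], "grip": -1},
    {"dp": [0, 0, -0.16], "twist": [0, 0, 0], "grip": -1},
    {"dp": [0.04, 0.02, -0.22], "twist": [0, 0, -0.01], "grip": -1},
    {"dp": [0.11, 0.05, -0.26], "twist": [0, 0, -0.02], "grip": -1},
    {"dp": [0.18, 0.085, -0.26], "twist": [0, 0, -0.032], "grip": -1},
    {"dp": [0.25, 0.12, -0.26], "twist": [0, 0, -0.032], "grip": -1},
    {"dp": [0.32, 0.15, -0.26], "twist": [0, 0, -0.032], "grip": -1},
    {"dp": [0.39, 0.185, -0.26], "twist": [0, 0, -0.032], "grip": -1},
    {"dp": [0.44, 0.21, -0.26], "twist": [0, 0, -0.032], "grip": -1}
  ],
  "grip_force": 110
}}

```text
clock: 3.73
position: [0.5069, -0.0723, 0.1089]
orientation: [[-0.227, 0.974, 0.002], [0.974, 0.227, -0.0], [-0.0, 0.002, -1.0]]
ft_force: [0.4, 1.0, -1.1]
gripper_width: 0.0196
gripper_force: 107.9
```

{"api": "move_arm", "payload": {
  "commands": [
    {"dp": [0.06, 0.03, 0], "twist": [0, 0, 0], "grip": -1},
    {"dp": [0.1, 0.05, 0], "twist": [0, 0, 0], "grip": -1},
    {"dp": [0.129, 0.058, 0], "twist": [0, 0, 0], "grip": -1},
    {"dp": [0.129, 0.058, 0], "twist": [0, 0, 0], "grip": -1},
    {"dp": [0.129, 0.058, 0], "twist": [0, 0, 0], "grip": -1}
  ]
}}

```text
clock: 4.15
position: [0.5173, -0.019, 0.108]
orientation: [[-0.228, 0.974, 0.001], [0.974, 0.228, -0.0], [-0.0, 0.0, -1.0]]
ft_force: [0.7, 0.0, -2.1]
gripper_width: 0.0191
gripper_force: 108.0
```

Run:
```python
from h import *
st=ctrl.read_state();c=cam("wrist",st);im=ctrl.read_camera("wrist")[:,:,::-1].copy();s=ctrl.read_camera("side")[:,:,::-1].copy()
t=ctrl.read_camera("top")[:,:,::-1].copy()
print(st["position"],st["orientation"].round(4).tolist(),st["gripper_width"],st["clock"],st["ft_force"])
cv2.imwrite("pics/w2r.png",im);cv2.imwrite("pics/s2r.png",s);cv2.imwrite("pics/t2r.png",t)
A=im[0:300,160:410];A=cv2.resize(A,(500,600),interpolation=2)
B=cv2.resize(s[140:240,205:305],(300,300),interpolation=2)
D=cv2.resize(t[190:290,190:290],(300,300),interpolation=2)
cv2.imwrite("pics/c2.png",np.hstack([A,np.vstack([B,D])]))
```

```text
[ 0.51734957 -0.01897965  0.10796617] [[-0.228, 0.9737, 0.0005], [0.9737, 0.228, -0.0003], [-0.0004, 0.0005, -1.0]] 0.019089772601416553 4.15 [ 0.66666979  0.02015325 -2.08701342]
```

View pics/c2.png

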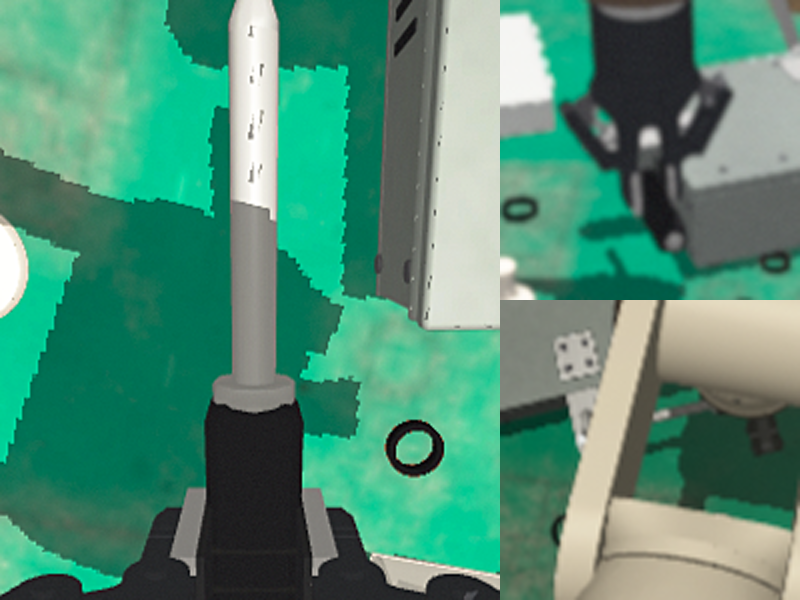

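Run:
```python
from h import *
st=ctrl.read_state();c=cam("wrist",st);R=st["orientation"];P=st["position"]
im=cv2.imread("pics/w2r.png");hsv=cv2.cvtColor(im,cv2.COLOR_BGR2HSV)
for X in[(.117,0,-.006),(.038,0,-.006),(.038,0,-.018)]:print("exp",X,proj(c,P+R@X))
w=lambda x,y:(160+x/2-.25,y/2-.25)
for p in[(437,3),(421,322)]:
    X=onz(c,w(*p),.09);print("lid",X,"tool",R.T@(X-P))
ng=((hsv[:,:,1]<70)&(hsv[:,:,2]>60))
for r in(2,10,20,40,60,80,100,130,160,180):
    x=np.where(ng[r,268:304])[0]+268;print(r,x.min(),x.max(),(x.min()+x.max())/2,x.max()-x.min()+1)
```

```text
exp (0.117, 0, -0.006) [288.58461728  -6.90510305]
exp (0.038, 0, -0.006) [288.24471355 191.48891895]
exp (0.038, 0, -0.018) [288.37982733 198.19042246]
lid [0.52987216 0.10794215 0.09      ] tool [0.12170028 0.04112059 0.01756563]
lid [0.54821316 0.03741207 0.09      ] tool [0.04884982 0.04304267 0.01757944]
2 277 296 286.5 20
10 274 298 286.0 25
20 274 299 286.5 26
40 275 298 286.5 24
60 275 298 286.5 24
80 275 298 286.5 24
100 275 298 286.5 24
130 276 297 286.5 22
160 276 297 286.5 22
180 276 297 286.5 22
```

{"api": "move_arm", "payload": {
  "commands": [
    {"dp": [0, 0.004, -0.0025], "twist": [0, 0, 0], "grip": -1},
    {"dp": [0.015, 0.004, -0.0025], "twist": [0, 0, 0], "grip": -1},
    {"dp": [0.03, 0.004, -0.0025], "twist": [0, 0, 0], "grip": -1},
    {"dp": [0.045, 0.004, -0.0025], "twist": [0, 0, 0], "grip": -1},
    {"dp": [0.06, 0.004, -0.0025], "twist": [0, 0, 0], "grip": -1},
    {"dp": [0.07, 0.004, -0.0025], "twist": [0, 0, 0], "grip": -1},
    {"dp": [0.08, 0.004, -0.0025], "twist": [0, 0, 0], "grip": -1},
    {"dp": [0.09, 0.004, -0.0025], "twist": [0, 0, 0], "grip": -1},
    {"dp": [0.09, 0.004, -0.0025], "twist": [0, 0, 0], "grip": -1}
  ]
}}

```text
clock: 5.05
position: [0.5106, 0.0171, 0.1083]
orientation: [[-0.228, 0.974, -0.0], [0.974, 0.228, 0.0], [0.0, 0.0, -1.0]]
ft_force: [-0.2, 0.6, -0.3]
gripper_width: 0.0192
gripper_force: 108.0
```

Run:
```python
from h import *
st=ctrl.read_state();im=ctrl.read_camera("wrist")[:,:,::-1].copy();s=ctrl.read_camera("side")[:,:,::-1].copy()
t=ctrl.read_camera("top")[:,:,::-1].copy()
print(st["position"],st["orientation"].round(4).tolist(),st["clock"],st["ft_force"])
A=im[0:300,160:410];A=cv2.resize(A,(500,600),interpolation=2)
B=cv2.resize(s[100:200,205:305],(300,300),interpolation=2)
D=cv2.resize(t[190:290,180:280],(300,300),interpolation=2)
cv2.imwrite("pics/c3.png",np.hstack([A,np.vstack([B,D])]))
```

```text
[0.51062554 0.01713424 0.10832425] [[-0.2275, 0.9738, -0.0001], [0.9738, 0.2275, 0.0002], [0.0003, 0.0, -1.0]] 5.05 [-0.20276857  0.5573749  -0.25172852]
```

View pics/c3.png

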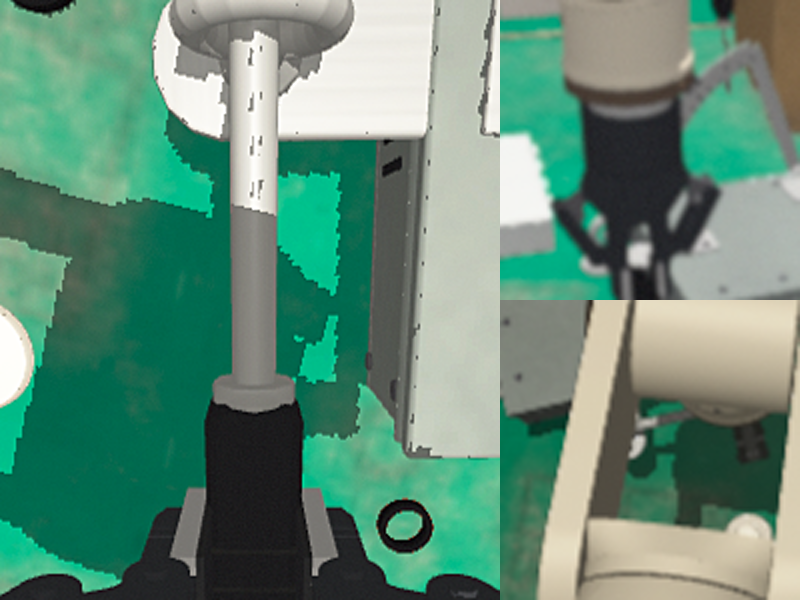

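{"api": "move_arm", "payload": {
  "commands": [
    {"dp": [0.015, 0.003, 0], "twist": [0, 0, 0], "grip": -1},
    {"dp": [0.03, 0.003, 0], "twist": [0, 0, 0], "grip": -1},
    {"dp": [0.045, 0.003, 0], "twist": [0, 0, 0], "grip": -1},
    {"dp": [0.06, 0.003, 0], "twist": [0, 0, 0], "grip": -1},
    {"dp": [0.075, 0.003, 0], "twist": [0, 0, 0], "grip": -1},
    {"dp": [0.09, 0.003, 0], "twist": [0, 0, 0], "grip": -1},
    {"dp": [0.105, 0.003, 0], "twist": [0, 0, 0], "grip": -1},
    {"dp": [0.118, 0.003, 0], "twist": [0, 0, 0], "grip": -1},
    {"dp": [0.125, 0.003, 0], "twist": [0, 0, 0], "grip": -1},
    {"dp": [0.125, 0.003, 0], "twist": [0, 0, 0], "grip": -1}
  ]
}}

```text
clock: 6.03
position: [0.5005, 0.066, 0.1083]
orientation: [[-0.228, 0.974, 0.0], [0.974, 0.228, 0.0], [0.0, 0.0, -1.0]]
ft_force: [0.2, -0.2, -1.2]
gripper_width: 0.0197
gripper_force: 108.0
```

```bash
cat >> h.py <<'E'
def lift(th):  # (X to hinge, Z) in mm of pin axis about hinge, pin at top of hole
    s,c=np.sin(th),np.cos(th)
    return np.array([-213*c+35*s+5*(213*s+35*c)/216, 213*s+35*c+5*(213*c-35*s)/216])
E
python3 - <<'E'
from h import *
p0=np.array([-213.4,34.3])
for th in np.arange(0,.87,.05):
    d=(lift(th)-p0)/400; print(round(th,2),"ty",d[0].round(3),"tz",-d[1].round(3))
print(ctrl.read_state()["position"],ctrl.read_state()["ft_force"])
E
```

```text
0.0 ty 0.003 tz -0.014
0.05 ty 0.009 tz -0.04
0.1 ty 0.016 tz -0.067
0.15 ty 0.024 tz -0.092
0.2 ty 0.033 tz -0.117
0.25 ty 0.044 tz -0.142
0.3 ty 0.056 tz -0.166
0.35 ty 0.069 tz -0.19
0.4 ty 0.084 tz -0.213
0.45 ty 0.099 tz -0.235
0.5 ty 0.116 tz -0.256
0.55 ty 0.133 tz -0.277
0.6 ty 0.152 tz -0.296
0.65 ty 0.172 tz -0.315
0.7 ty 0.192 tz -0.332
0.75 ty 0.213 tz -0.349
0.8 ty 0.236 tz -0.364
0.85 ty 0.258 tz -0.379
[0.50048828 0.06597095 0.10834242] [ 0.16183967 -0.17015287 -1.20296808]
```

{"api": "move_arm", "payload": {
  "commands": [
    {"dp": [0, 0.002, -0.006], "twist": [0, 0, 0], "grip": -1},
    {"dp": [0, 0.003, -0.014], "twist": [0, 0, 0], "grip": -1},
    {"dp": [0, 0.006, -0.027], "twist": [0, 0, 0], "grip": -1},
    {"dp": [0, 0.009, -0.04], "twist": [0, 0, 0], "grip": -1},
    {"dp": [0, 0.012, -0.053], "twist": [0, 0, 0], "grip": -1},
    {"dp": [0, 0.016, -0.067], "twist": [0, 0, 0], "grip": -1},
    {"dp": [0, 0.02, -0.08], "twist": [0, 0, 0], "grip": -1},
    {"dp": [0, 0.024, -0.092], "twist": [0, 0, 0], "grip": -1},
    {"dp": [0, 0.028, -0.105], "twist": [0, 0, 0], "grip": -1},
    {"dp": [0, 0.033, -0.117], "twist": [0, 0, 0], "grip": -1},
    {"dp": [0, 0.036, -0.124], "twist": [0, 0, 0], "grip": -1},
    {"dp": [0, 0.036, -0.124], "twist": [0, 0, 0], "grip": -1}
  ]
}}

```text
clock: 7.03
position: [0.515, 0.0687, 0.1585]
orientation: [[-0.227, 0.974, 0.001], [0.974, 0.227, 0.0], [-0.0, 0.001, -1.0]]
ft_force: [-1.3, 0.0, -2.2]
gripper_width: 0.0193
gripper_force: 108.0
```

{"api": "move_arm", "payload": {
  "commands": [
    {"dp": [0, 0.003, -0.01], "twist": [0, 0, 0], "grip": -1},
    {"dp": [0, 0.01, -0.024], "twist": [0, 0, 0], "grip": -1},
    {"dp": [0, 0.02, -0.042], "twist": [0, 0, 0], "grip": -1},
    {"dp": [0, 0.033, -0.066], "twist": [0, 0, 0], "grip": -1},
    {"dp": [0, 0.048, -0.089], "twist": [0, 0, 0], "grip": -1},
    {"dp": [0, 0.063, -0.111], "twist": [0, 0, 0], "grip": -1},
    {"dp": [0, 0.08, -0.132], "twist": [0, 0, 0], "grip": -1},
    {"dp": [0, 0.097, -0.153], "twist": [0, 0, 0], "grip": -1},
    {"dp": [0, 0.116, -0.172], "twist": [0, 0, 0], "grip": -1},
    {"dp": [0, 0.136, -0.191], "twist": [0, 0, 0], "grip": -1},
    {"dp": [0, 0.145, -0.2], "twist": [0, 0, 0], "grip": -1},
    {"dp": [0, 0.145, -0.2], "twist": [0, 0, 0], "grip": -1}
  ]
}}

```text
clock: 8.03
position: [0.572, 0.082, 0.2389]
orientation: [[-0.227, 0.974, 0.001], [0.974, 0.227, 0.0], [-0.0, 0.001, -1.0]]
ft_force: [-1.9, -0.4, -1.4]
gripper_width: 0.0194
gripper_force: 108.2
```

Run:
```python
from h import *
st=ctrl.read_state();im=ctrl.read_camera("wrist")[:,:,::-1].copy();s=ctrl.read_camera("side")[:,:,::-1].copy()
t=ctrl.read_camera("top")[:,:,::-1].copy()
for n,i in zip("wst",(im,s,t)):cv2.imwrite(f"pics/{n}4r.png",i)
print(st["position"],st["orientation"].round(4).tolist(),st["clock"],st["ft_force"])
A=cv2.resize(im[0:300,130:530],(400,300),interpolation=2)
B=cv2.resize(s[80:180,205:305],(400,400),interpolation=2)
D=cv2.resize(t[140:240,130:230],(400,400),interpolation=2)
cv2.imwrite("pics/c4.png",np.vstack([np.hstack([D,B]),np.hstack([A[:200],A[100:]])]))
```

```text
[0.57198227 0.08195294 0.23886422] [[-0.2272, 0.9739, 0.0012], [0.9739, 0.2272, 0.0001], [-0.0001, 0.0012, -1.0]] 8.0333 [-1.93738393 -0.38898191 -1.40234668]
```

View pics/c4.png

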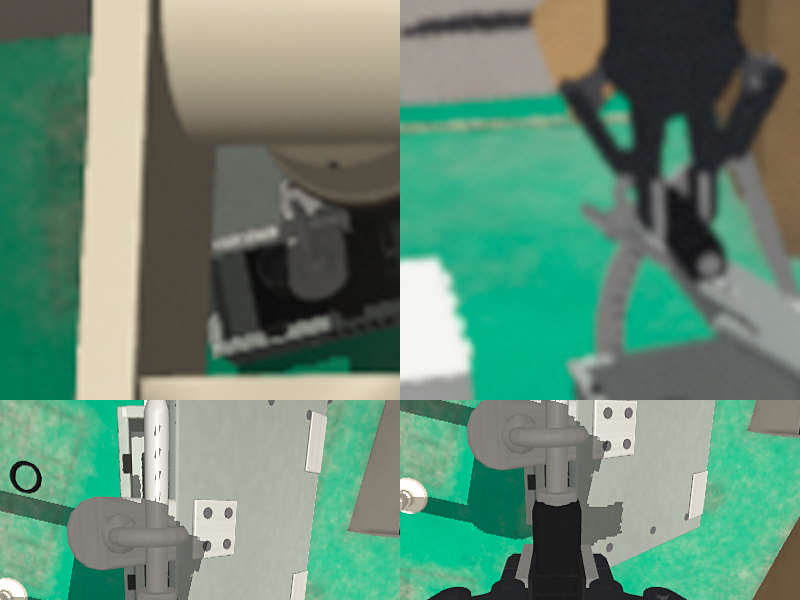

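```bash
cat >> h.py <<'E'
from scipy.spatial.transform import Rotation as Ro
yw=.232;bx=np.array([np.cos(yw),np.sin(yw),0]);by=np.array([-np.sin(yw),np.cos(yw),0])
hinge=np.array([.6105,.1546,.08])+.085*bx-[0,0,0]
def arc(th,r,y=.1095): return hinge+by*y+r*(-np.cos(th)*bx+np.array([0,0,np.sin(th)]))
def tilt(st,phi,piv=(.056,0,-.006),rv=(0,-1,0)):
    R=np.array(st["orientation"]);P=np.array(st["position"]);v=np.array(piv);Q=Ro.from_rotvec(phi*np.array(rv)).as_matrix()
    return dict(orientation=R@Q,position=P+R@(v-Q@v)),v-Q@v
E
python3 - <<'E'
from h import *
st=ctrl.read_state();print("eye pred",hinge-.213*bx+[0,0,.035])
pin=np.array(st["position"])+np.array(st["orientation"])@[.056,-.0008,-.006]-hinge
print("pin rel hinge",pin@bx,pin@by,pin[2])
for d in(0,10,15,20,25,30):
    s2,sh=tilt(st,np.radians(d));c=cam("wrist",s2)
    print(d,[proj(c,arc(t,r)).round(0).tolist() for t,r in((.72,.145),(.82,.145),(.82,.169))],(sh/.4).round(3),s2["orientation"][2].round(2))
E
```

```text
eye pred [0.48592931 0.12516968 0.115     ]
pin rel hinge -0.14103273373508896 -0.005775886895427226 0.16364991220564928
0 [[344.0, -73.0], [367.0, -85.0], [341.0, -109.0]] [0. 0. 0.] [ 0. -0. -1.]
10 [[353.0, -125.0], [380.0, -137.0], [351.0, -162.0]] [-0.     0.    -0.025] [-0.17 -0.   -0.98]
15 [[359.0, -154.0], [389.0, -167.0], [357.0, -192.0]] [ 0.001  0.    -0.037] [-0.26 -0.   -0.97]
20 [[366.0, -187.0], [399.0, -200.0], [364.0, -225.0]] [ 0.003  0.    -0.049] [-0.34 -0.   -0.94]
25 [[374.0, -224.0], [411.0, -236.0], [373.0, -261.0]] [ 0.007  0.    -0.061] [-0.42 -0.   -0.91]
30 [[384.0, -265.0], [425.0, -277.0], [384.0, -301.0]] [ 0.011  0.    -0.072] [-0.5  -0.   -0.87]
```

Run:
```python
from h import *
st=ctrl.read_state()
for pv in(.056,):
  for d in(10,15,20,25):
    s2,sh=tilt(st,np.radians(d),(pv,0,-.006),(0,1,0));c=cam("wrist",s2)
    print(d,[proj(c,arc(t,r)).round(0).tolist() for t,r in((.72,.145),(.82,.145),(.82,.169))],(sh/.4).round(3),s2["orientation"][2].round(2))
```

```text
10 [[337.0, -28.0], [357.0, -40.0], [334.0, -62.0]] [0.005 0.    0.024] [ 0.17 -0.   -0.98]
15 [[335.0, -8.0], [354.0, -19.0], [331.0, -41.0]] [0.009 0.    0.036] [ 0.26 -0.   -0.97]
20 [[333.0, 11.0], [350.0, -0.0], [329.0, -22.0]] [0.014 0.    0.047] [ 0.34 -0.   -0.94]
25 [[331.0, 29.0], [347.0, 18.0], [327.0, -3.0]] [0.019 0.    0.058] [ 0.42 -0.   -0.91]
```

{"api": "move_arm", "payload": {
  "commands": [
    {"dp": [0.01, 0, 0], "twist": [0, 0, 0], "grip": -1},
    {"dp": [0.02, 0, 0], "twist": [0, 0, 0], "grip": -1},
    {"dp": [0.021, 0, 0.006], "twist": [0, 0.067, 0], "grip": -1},
    {"dp": [0.022, 0, 0.0125], "twist": [0, 0.133, 0], "grip": -1},
    {"dp": [0.024, 0, 0.0186], "twist": [0, 0.2, 0], "grip": -1},
    {"dp": [0.026, 0, 0.0246], "twist": [0, 0.267, 0], "grip": -1},
    {"dp": [0.028, 0, 0.03], "twist": [0, 0.333, 0], "grip": -1},
    {"dp": [0.0305, 0, 0.036], "twist": [0, 0.4, 0], "grip": -1},
    {"dp": [0.0335, 0, 0.042], "twist": [0, 0.467, 0], "grip": -1},
    {"dp": [0.0365, 0, 0.0475], "twist": [0, 0.533, 0], "grip": -1},
    {"dp": [0.0365, 0, 0.0475], "twist": [0, 0.533, 0], "grip": -1}
  ]
}}

```text
clock: 9.1
position: [0.5673, 0.0956, 0.2176]
orientation: [[-0.205, 0.974, -0.095], [0.889, 0.226, 0.399], [0.41, -0.003, -0.912]]
ft_force: [-2.0, -0.2, -2.5]
gripper_width: 0.0193
gripper_force: 109.4
```

Run:
```python
from h import *
st=ctrl.read_state();im=ctrl.read_camera("wrist")[:,:,::-1].copy();c=cam("wrist",st)
cv2.imwrite("pics/w5r.png",im)
print(st["position"],st["orientation"].round(4).tolist(),st["clock"],st["ft_force"])
print([proj(c,arc(t,r)).round(0).tolist() for t,r in((.72,.145),(.82,.145),(.82,.169))])
A=cv2.resize(im[0:300,150:550],(800,600),interpolation=2)
cv2.imwrite("pics/c5.png",A)
```

```text
[0.56733062 0.09559768 0.21762416] [[-0.2049, 0.9742, -0.0947], [0.8889, 0.2257, 0.3986], [0.4097, -0.0025, -0.9122]] 9.1 [-1.97782376 -0.21108053 -2.54393957]
[[331.0, 37.0], [348.0, 26.0], [327.0, 7.0]]
```

View pics/c5.png

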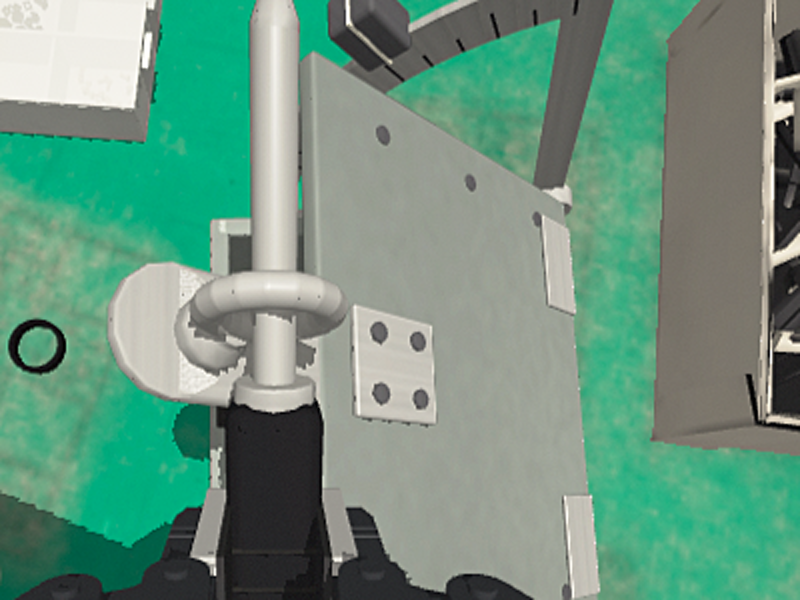

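Run:
```python
from h import *
st=ctrl.read_state();im=cv2.imread("pics/w5r.png");c=cam("wrist",st)
x0,y0,k=296,0,10
A=cv2.resize(im[0:60,x0:x0+80],None,fx=k,fy=k,interpolation=cv2.INTER_CUBIC)
def dot(X,col):
    p=proj(c,X);q=(int((p[0]-x0+.5)*k),int((p[1]-y0+.5)*k));cv2.circle(A,q,4,col,-1)
for t in(.7,.75,.8,.85):
    dot(arc(t,.145,.108),(0,0,255));dot(arc(t,.169,.108),(255,0,0));dot(arc(t,.130,.108),(0,255,255))
th=.72;n=np.array([0,0,np.cos(th)])+np.sin(th)*bx;u=-np.cos(th)*bx+np.array([0,0,np.sin(th)])
for r in(.13,.145,.16,.172): dot(hinge+r*u+.01*n+.102*by,(255,0,255))
cv2.imwrite("pics/c6.png",A)
pin=np.array(st["position"])+np.array(st["orientation"])@[.048,-.0008,-.006]-hinge
pr=pin@bx,pin[2];print("pin",pr)
from scipy.optimize import least_squares
print([(np.hypot(*(lift(t)/1000-pr)).round(4),t) for t in(.68,.70,.72,.74,.76)])
```

```text
pin (np.float64(-0.14096761370354197), np.float64(0.16310762513947386))
[(np.float64(0.0017), 0.68), (np.float64(0.006), 0.7), (np.float64(0.0103), 0.72), (np.float64(0.0147), 0.74), (np.float64(0.019), 0.76)]
```

View pics/c6.png

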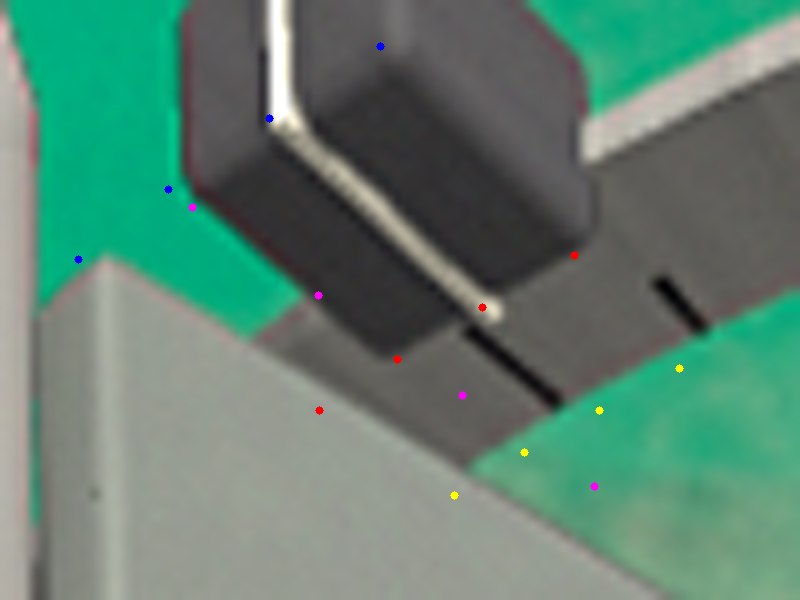

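```bash
cat >> h.py <<'E'
from scipy.optimize import minimize_scalar,least_squares
def lidth(c,a,b,sh=(-1.4,-1.8)):
    a,b=np.array(a),np.array(b);nn=np.array([-(b-a)[1],(b-a)[0]])/np.linalg.norm(b-a)
    def f(t):
        n=np.array([0,0,np.cos(t)])+np.sin(t)*bx;u=-np.cos(t)*bx+np.array([0,0,np.sin(t)])
        return [nn@(proj(c,hinge+r*u+.01*n+.102*by)+sh-a) for r in(.13,.145,.16)]
    r=least_squares(lambda t:f(t[0]),[.7]);return r.x[0],r.fun
E
python3 - <<'E'
from h import *
st=ctrl.read_state();c=cam("wrist",st)
z=lambda x,y:(296+x/10-.5,y/10-.5)
print("lid",lidth(c,z(108,255),z(660,595)))
for y in(.1,.104,.108): print(proj(c,arc(.8,.145,y)))
for p,r in((z(495,313),.145),(z(282,122),.169)):
    q=least_squares(lambda v:proj(c,arc(v[0],r,.108-v[1]))+[-1.4,-1.8]-p,[.8,0]).x;print("clip",q)
for th in(.675,.70,.75,.8,.814,.82): print(th,((lift(th)-lift(.675))/400).round(4))
E
```

```text
lid (np.float64(0.6774952778817507), array([-0.20616064, -0.02395066,  0.17465401]))
[344.09491077  40.83173905]
[343.92270875  35.51722517]
[343.75139196  30.23003138]
clip [0.81407669 0.00287931]
clip [0.8120425  0.00270535]
0.675 [0. 0.]
0.7 [0.0103 0.0087]
0.75 [0.0317 0.0252]
0.8 [0.0538 0.0407]
0.814 [0.0601 0.0448]
0.82 [0.0629 0.0465]
```

{"api": "move_arm", "payload": {
  "commands": [
    {"dp": [0.001, 0.004, -0.003], "twist": [0, 0, 0], "grip": -1},
    {"dp": [0.004, 0.012, -0.0085], "twist": [0, 0, 0], "grip": -1},
    {"dp": [0.0075, 0.023, -0.017], "twist": [0, 0, 0], "grip": -1},
    {"dp": [0.011, 0.034, -0.024], "twist": [0, 0, 0], "grip": -1},
    {"dp": [0.014, 0.045, -0.0315], "twist": [0, 0, 0], "grip": -1},
    {"dp": [0.0165, 0.0535, -0.0365], "twist": [0, 0, 0], "grip": -1},
    {"dp": [0.018, 0.0593, -0.0401], "twist": [0, 0, 0], "grip": -1},
    {"dp": [0.018, 0.0593, -0.0401], "twist": [0, 0, 0], "grip": -1},
    {"dp": [0.018, 0.0593, -0.0401], "twist": [0, 0, 0], "grip": -1},
    {"dp": [0.018, 0.0593, -0.0401], "twist": [0, 0, 0], "grip": -1}
  ]
}}

```text
clock: 9.98
position: [0.5903, 0.102, 0.2378]
orientation: [[-0.208, 0.974, -0.093], [0.89, 0.228, 0.395], [0.406, -0.001, -0.914]]
ft_force: [-12.4, -2.6, 7.2]
gripper_width: 0.0191
gripper_force: 111.6
```

Run:
```python
from h import *
st=ctrl.read_state();im=ctrl.read_camera("wrist")[:,:,::-1].copy();c=cam("wrist",st)
cv2.imwrite("pics/w7r.png",im)
pin=np.array(st["position"])+np.array(st["orientation"])@[.048,-.0008,-.006]-hinge
print(st["position"],st["clock"],st["ft_force"],"lid kin",minimize_scalar(lambda t:np.hypot(*(lift(t)/1000-[pin@bx,pin[2]])),bounds=(.6,1),method="bounded").x)
A=im[0:300,150:550];A=cv2.resize(A,(400,300))
x0=int(proj(c,arc(.813,.145))[0])-40
Z=cv2.resize(im[0:60,x0:x0+80],None,fx=10,fy=10,interpolation=cv2.INTER_CUBIC);print("x0",x0)
for r in(.13,.145,.172):
    t=.813;n=np.array([0,0,np.cos(t)])+np.sin(t)*bx;u=-np.cos(t)*bx+np.array([0,0,np.sin(t)])
    p=proj(c,hinge+r*u+.01*n+.102*by)+[-1.4,-1.8];cv2.circle(Z,(int((p[0]-x0+.5)*10),int((p[1]+.5)*10)),4,(255,0,255),-1)
for r in(.145,.169):
    p=proj(c,arc(.813,r,.1052))+[-1.4,-1.8];cv2.circle(Z,(int((p[0]-x0+.5)*10),int((p[1]+.5)*10)),4,(0,0,255),-1)
cv2.imwrite("pics/c7.png",Z)
```

```text
[0.59032372 0.10198175 0.23778902] 9.9833 [-12.35043631  -2.64367043   7.22675147] lid kin 0.8137016670609192
x0 269
```

View pics/c7.png

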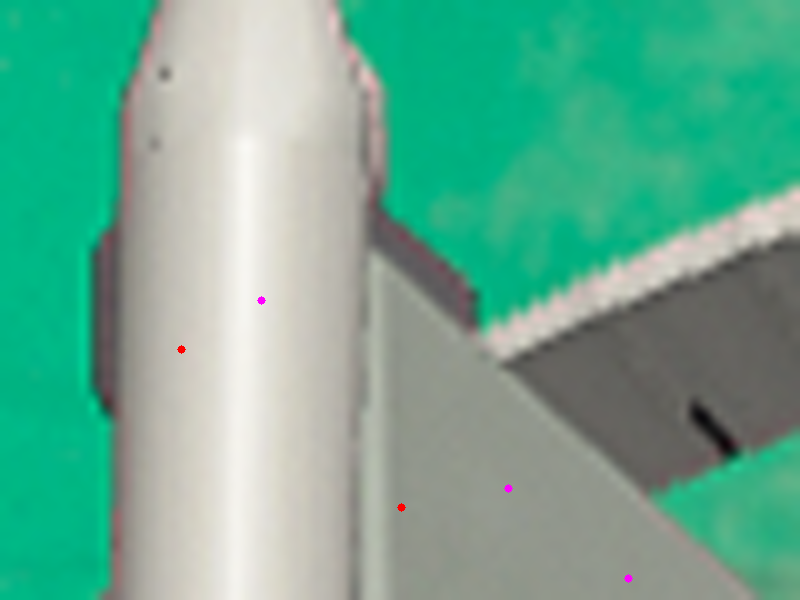

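Run:
```python
from h import *
st=ctrl.read_state();c=cam("wrist",st);x0=269
for r in(.13,.138,.15):
  for t in(.785,.873,.96): print(r,t,((proj(c,arc(t,r,.108))-[x0-.5,-.5])*10).round(0))
z=lambda x,y:(x0+x/10-.5,y/10-.5)
for sh in((-1.4,-1.8),):print("lid",lidth(c,z(376,250),z(755,600),sh))
print(st["orientation"].round(3).tolist(),st["ft_torque"],st["joint_positions"].round(3))
R=st["orientation"];print("force tool",R.T@st["ft_force"])
```

```text
0.13 0.785 [499. 599.]
0.13 0.873 [619. 538.]
0.13 0.96 [752. 480.]
0.138 0.785 [434. 555.]
0.138 0.873 [562. 487.]
0.138 0.96 [705. 422.]
0.15 0.785 [329. 485.]
0.15 0.873 [470. 405.]
0.15 0.96 [630. 328.]
lid (np.float64(0.8608612096526617), array([-0.2463319 , -0.03118723,  0.20746038]))
[[-0.208, 0.974, -0.093], [0.89, 0.228, 0.395], [0.406, -0.001, -0.914]] [-0.4003285   2.70138236 -0.52292731] [-0.165  0.253  1.357  0.386  1.691 -0.378]
force tool [  3.28017074 -12.13825954  -6.91569736]
```

{"api": "move_arm", "payload": {
  "commands": [
    {"dp": [0, 0, -0.0042], "twist": [0, -0.044, 0], "grip": -1},
    {"dp": [-0.001, 0, -0.0084], "twist": [0, -0.089, 0], "grip": -1},
    {"dp": [-0.001, 0, -0.0126], "twist": [0, -0.133, 0], "grip": -1},
    {"dp": [-0.001, 0, -0.0168], "twist": [0, -0.178, 0], "grip": -1},
    {"dp": [-0.001, 0, -0.021], "twist": [0, -0.222, 0], "grip": -1},
    {"dp": [-0.0005, 0, -0.0253], "twist": [0, -0.267, 0], "grip": -1},
    {"dp": [0, 0, -0.0295], "twist": [0, -0.311, 0], "grip": -1},
    {"dp": [0.001, 0, -0.0337], "twist": [0, -0.356, 0], "grip": -1},
    {"dp": [0.0013, 0, -0.0378], "twist": [0, -0.4, 0], "grip": -1},
    {"dp": [0.0023, 0, -0.042], "twist": [0, -0.444, 0], "grip": -1},
    {"dp": [0.0033, 0, -0.046], "twist": [0, -0.489, 0], "grip": -1},
    {"dp": [0.0043, 0, -0.05], "twist": [0, -0.533, 0], "grip": -1}
  ]
}}

```text
clock: 11.03
position: [0.5927, 0.096, 0.2567]
orientation: [[-0.228, 0.974, 0.003], [0.974, 0.228, -0.002], [-0.003, 0.002, -1.0]]
ft_force: [-1.6, -0.5, -1.8]
gripper_width: 0.0192
gripper_force: 110.2
```

{"api": "move_arm", "payload": {
  "commands": [
    {"dp": [0, 0, 0], "twist": [0, 0, 0], "grip": -1},
    {"dp": [0, 0, 0], "twist": [0, 0, 0], "grip": -1}
  ]
}}

```text
clock: 11.2
position: [0.5925, 0.0962, 0.2562]
orientation: [[-0.229, 0.974, 0.001], [0.974, 0.229, 0.001], [0.0, 0.001, -1.0]]
ft_force: [-1.3, -0.9, -1.9]
gripper_width: 0.0193
gripper_force: 110.2
```

Run:
```python
from h import *
st=ctrl.read_state();im=ctrl.read_camera("wrist")[:,:,::-1].copy();c=cam("wrist",st)
cv2.imwrite("pics/w8r.png",im)
pin=np.array(st["position"])+np.array(st["orientation"])@[.048,-.0008,-.006]-hinge
print(st["position"],st["orientation"].round(3).tolist(),st["clock"],st["ft_force"],st["ft_torque"],"lid kin",minimize_scalar(lambda t:np.hypot(*(lift(t)/1000-[pin@bx,pin[2]])),bounds=(.6,1),method="bounded"))
# lid front edge, top surface: predicted columns at some y, vs measured grey profile along a row
for t in(.78,.80,.813,.83,.86):
    n=np.array([0,0,np.cos(t)])+np.sin(t)*bx;u=-np.cos(t)*bx+np.array([0,0,np.sin(t)])
    print(t,[proj(c,hinge+r*u+.01*n+y*by).round(1).tolist() for r,y in((.172,.06),(.172,.03),(0.172,-.03),(.0,.03))])
for r in(20,40,60,80):print(r,cv2.cvtColor(im,cv2.COLOR_BGR2GRAY)[r,270:345].tolist())
```

```text
[0.59247969 0.0961833  0.25620717] [[-0.229, 0.974, 0.001], [0.974, 0.229, 0.001], [0.0, 0.001, -1.0]] 11.2 [-1.28772742 -0.94966008 -1.92477964] [-0.0500054   0.23169377 -0.05207586] lid kin  message: Solution found.
 success: True
  status: 0
     fun: 0.0004839556335340239
       x: 0.8151549713508066
     nit: 12
    nfev: 12
0.78 [[288.9, 39.4], [288.8, 96.0], [288.8, 194.8], [413.9, 104.0]]
0.8 [[293.6, 38.4], [293.3, 95.8], [292.9, 195.7], [414.0, 104.0]]
0.813 [[296.7, 37.8], [296.3, 95.6], [295.6, 196.3], [414.1, 104.0]]
0.83 [[301.0, 36.9], [300.4, 95.4], [299.3, 197.0], [414.1, 104.0]]
0.86 [[308.9, 35.4], [307.9, 95.0], [306.1, 198.3], [414.2, 104.0]]
20 [146, 145, 147, 128, 135, 162, 181, 196, 206, 217, 221, 226, 233, 248, 138, 122, 255, 252, 248, 233, 236, 231, 224, 222, 217, 211, 202, 189, 163, 165, 165, 163, 166, 166, 166, 166, 164, 164, 162, 163, 162, 164, 163, 164, 165, 165, 165, 165, 166, 165, 166, 166, 166, 164, 165, 161, 160, 162, 163, 160, 162, 164, 164, 165, 164, 162, 163, 163, 164, 164, 162, 162, 163, 162, 161]
40 [84, 81, 81, 74, 136, 158, 177, 194, 207, 219,
[... 378 characters left out ...]
, 221, 228, 232, 235, 243, 250, 254, 253, 255, 129, 139, 238, 230, 224, 217, 214, 202, 186, 152, 167, 168, 168, 166, 166, 168, 167, 170, 167, 169, 169, 170, 168, 168, 167, 168, 166, 168, 167, 166, 167, 166, 168, 168, 167, 167, 169, 169, 166, 167, 166, 168, 168, 166, 170, 166, 167, 167, 165, 166, 166, 164, 163, 164, 162, 165]
80 [50, 36, 36, 27, 63, 155, 173, 191, 207, 217, 222, 228, 232, 235, 242, 250, 254, 252, 250, 246, 239, 233, 227, 225, 219, 214, 204, 186, 149, 172, 172, 169, 169, 169, 168, 168, 170, 169, 169, 171, 171, 170, 170, 168, 170, 168, 169, 169, 168, 169, 166, 166, 168, 168, 170, 170, 170, 169, 168, 168, 167, 167, 166, 166, 165, 165, 168, 167, 171, 168, 168, 165, 164, 165, 165]
```

```bash
python3 -c "
from rig import ctrl
print(ctrl.job_done())"
```

```text
the job is handed in; nothing more can be done
None
```

I handed the job in with the pin through the eye and the lid hanging on it at about 0.815 rad, against an index clip I measured at about 0.813. I never saw the pointer itself: the 0.815 comes from the arm's pose. While I tilted the pin to see the clip, something pressed the lid's front edge with about 15 N and pushed the lid up to about 0.86. It was probably the tail of the pin's handle, but I can't rule out the gripper. I levelled the pin and the force was gone.

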